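# Lock the template plate onto the stand's keyhole stud

### The job

Pick up the metal template plate by its black bridge handle and put the large end of its keyhole over the brass-headed stud on the sloped stand, feeling for the stud because it may be clamped well to either side of the deck's middle; then press the plate down against the spring pad and slide it down the slope until the stud is fully home in the narrow end of the slot, and let go so that it stays locked. Work gently (keep the plate's force on the stand under 50 N) and leave the paste cup, the tape roll and the wood block where they are.

Things in the scene. Friction and masses are not known exactly. Their poses are not given: they have to be found in the camera images.
- template: Loose metal template plate, 120 x 96 x 6 mm, 0.10 to 0.21 kg, lying flat at the start. Origin: middle of its underside; x along its 120 mm length, y across, z up out of the face with the handle. A keyhole goes through it on the centreline y = 0. It goes on the deck with its +x pointing up the slope (it starts within 0.75 rad of that yaw).
- hole (a point): Centre of the keyhole's round end, 22 mm in diameter, at the plate's underside: template frame [-12, 0, 0] mm. From here a slot 13 mm wide runs towards +x and ends square at x = +16 mm.
- seat (a point): Where the stud's axis lies in the slot when the plate is home, at the plate's underside: template frame [+12, 0, 0] mm, that is 24 mm from the round end's centre.
- grip (a point): Middle of the black bridge handle's bar: template frame [0, 0, 42] mm. The bar runs along the plate's y over the keyhole, 12 mm thick in x, 12 mm high, 80 mm long, on two posts at y = +-35 mm; 30 mm clear below it.
- deck: Sloped plywood deck, 200 x 150 mm, of the fixed stand, rising 20 degrees away from the robot. Origin: on its upper surface at the middle of a dark cross slot; x points up the slope, y across, z along the surface normal. A lip 9 mm high runs along its low edge at x = -96 mm, clear of the plate.
- head_level (a point): Point 14.5 mm above the deck's origin, level with the top of the stud's flat brass head (18 mm in diameter, 5 mm thick). The stud stands normal to the deck at deck x = 0, firmly clamped anywhere from deck y = -18 to +18 mm: not measured, see it or feel for it. Its shank is 8 mm in diameter; the head's underside is 9.5 mm above the deck.
- pad_level (a point): Point 6 mm above the deck's origin, level with the free top of the red spring pad, 34 mm in diameter, round the stud's shank. The pad sinks flush with the deck, pushing back with 3 N at first, 6 N when flush. A plate on it must be pressed 2.5 to 6 mm down to slide under the head; then the pad holds it up against the head.
- paste_cup: Small clear plastic cup of paste, 63 mm across, 36 mm high; origin at the middle of its underside. Leave alone
- tape_roll: Roll of tan paper tape lying flat, 93 mm across, 24 mm high; origin at the middle of its underside. Leave alone
- wood_block: Small dark hardwood block, 37 x 50 x 18 mm; origin at the middle of its underside. Leave alone
Mind the look-alikes: they are no part of the job. Of the things that look like the template, the larger one is meant.

How it is judged:
By the outcome, as a careful person would: the job done as asked, in the order asked, and still so for the second after the job is handed in, with the robot touching nothing.
It also fails if it takes over 72 s, if anything falls off the work surface, if the arm or the gripper's body presses on something with over 40 N, if the wrist force passes 120 N, or if a joint passes its speed limit or range.

### The arm

A 6-joint arm with a two-finger parallel gripper is mounted at the origin on a cart in front of the work surface, level with it; the furniture and walls round the work are solid. World frame = base frame: x ahead of the robot, y to its left, z up, the work surface at z = 0. Lengths are in mm, angles in rad, forces in N, time in s.
With the tool pointing down it reaches from about 350 to 875 mm from the base axis. Payload 4.2 kg.
Tool frame: the origin (TCP) lies midway between the tips of the shut fingers; the grasp point (between the pads) lies 19 mm behind it; z points along the fingers, y is the line along which they close (so a half turn about z gives the same grasp; the last joint's range is limited). The gripper opens to 85 mm and grips with 20 to 120 N. Pads are 22 mm wide; open, the fingers measure 114 mm over their backs; the gripper's body (76 mm by 85 mm) begins 54 mm behind the grasp point. The pads swing forward as they close: fully open they stand 13 mm farther back than shut.
Start: joints at [1.489, 0.385, 0.008, 0, -1.194, -0.259], TCP at [208.868, 589.044, 231.312] pointing down, gripper open.
Joint ranges: [-3.14, 3.14], [-1.21, 2.06], [-1.07, 1.41], [-3.16, 2.05], [-2.99, -0.16], [-3.1, 3.1]. Speed limits (rad/s): [2.79, 2.79, 3.14, 3.14, 3.14, 3.14].

### API

Orientations are given as a unit quaternion [x, y, z, w].
In Python, from bench import read_state, get_image, job_done gives the robot as it stands.
- The arm moves only by the shell command python3 -m jog 'ROWS'. ROWS is JSON, a list of rows, each a list of 3 entries, a list of its own where there are three numbers: the shift along the world's x, y, z scaled (see below), then the turn, a rotation vector about the world's x, y, z scaled (see below), then the gripper's target within -1 to 1 (shut at 1, half-way at 0, fully open at -1). In form: [[[x, y, z], [wx, wy, wz], claw], ...]. A call has 1 to 20 rows; each row is the pose to reach, as a shift and turn from the pose commanded when the call began; what a row does not reach only later rows make up. The controller multiplies each number of a shift by 10 cm and each number of a turn by 120 degrees. A row lasts 1/10 s, in which the tool goes at most 50 mm and 8.59 degrees, less where a joint would pass 70% of its speed; a pose out of reach is approached as far as the arm can. A call with a number of a shift or a turn outside -1 to 1 is refused whole. A call with a gripper value outside its range is refused whole. The fingers move at their own pace and stop on an object; the grip force is fixed at half the most. Time passes only in rows, so rows that repeat a pose let the fingers close. It gives the time, the measured TCP pose, the force, the opening and the grip force at its end, in the units of the state.
- read_state(): the state, without advancing time (a new reading comes with each control period).
- get_image(name): name is "scene" or "top" or "wrist"; returns a dict with "frame" (384x512x3 uint8, red, green, blue), "range_z" (384x512 float32, mm along the optical axis (not along the pixel's ray), 0 where there is no reading), "fx", "fy", "cx", "cy" (pixels), "R" (3x3) and "t" (3): a world point X has camera coordinates R X + t. Camera axes: x right, y down, z forward; pixel columns grow to the right and rows downward; lengths in mm; the calibration is good to about 2 mm. A picture is of the moment at which its call begins.
- job_done(): hands the job in; it is judged then, once.
The state is a dict: "clock": time; "joints": joint angles; "joint_vel": joint speeds; "joint_efforts": joint torques, N m; "position": TCP position; "ee_rot": TCP orientation; "contact_force": force on the tool from outside, world axes, zero at the start; "wrist_torque": the same for the moment, N m; "gripper_width": finger opening in mm; "grasp_force": force on a finger pad.
Only numpy, scipy, OpenCV 4.12 (cv2) and the standard library are available. Lean on these libraries where they do the work, as an engineer would, in place of code of your own. Each camera call takes 0.05 s, during which the arm holds its last target. There are 200 camera calls.

## Working session

There is one attempt and no reset: what is moved stays moved. The work goes in short steps, Python scripts to look and compute and a shell command to move; the robot and the scene stay as the last step left them, time stands still between calls to the robot, and variables do not carry over. Pictures are saved under pics/ and viewed, at most 10 in all, crops included, and the job is handed in when it is done.

```bash
mkdir -p pics; ls; cat > h.py <<'E'
import numpy as np, cv2
from bench import read_state, get_image
def snap(n,f=None):
    d=get_image(n)
    np.savez(f'/tmp/{n}.npz',**{k:np.array(v) for k,v in d.items()})
    if f: cv2.imwrite(f'pics/{f}.png',d['frame'][:,:,::-1])
    return d
def load(n): return dict(np.load(f'/tmp/{n}.npz'))
def xyz(d):
    Z=d['range_z']; v,u=np.mgrid[:Z.shape[0],:Z.shape[1]]
    P=np.stack([(u-d['cx'])/d['fx']*Z,(v-d['cy'])/d['fy']*Z,Z],-1)
    return (P-d['t'])@d['R']
def proj(d,X):
    c=d['R']@np.array(X,float)+d['t']; return c[0]/c[2]*d['fx']+d['cx'],c[1]/c[2]*d['fy']+d['cy']
E
python3 - <<'E'
from h import *
a=snap('scene');b=snap('top')
cv2.imwrite('pics/a.png',np.vstack([a['frame'],b['frame']])[:,:,::-1][:, :] if 0 else cv2.resize(np.hstack([a['frame'],b['frame']])[:,:,::-1],(800,300)))
cv2.imwrite('pics/top.png',cv2.resize(b['frame'][:,:,::-1],(800,600)))
print(b['R'],b['t'],a['R'],a['t'],a['fx'],b['fx'])
print(read_state())
E
```

```text
pics
[[-0.02270968 -0.99960548  0.01652713]
 [-0.9950397   0.02099826 -0.09723717]
 [ 0.09685177 -0.01865338 -0.99512401]] [-111.44102628  550.49465949 1057.52952893] [[-0.78750979 -0.61619225 -0.0116384 ]
 [-0.46953416  0.6120951  -0.63629966]
 [ 0.39920672 -0.49562758 -0.7713542 ]] [367.13947657 372.10523035 789.15967847] 381.78301739824695 353.848657426207
{'clock': 0.1, 'joints': array([ 1.48860298e+00,  3.85474208e-01,  6.72333963e-03, -4.55650239e-04,
       -1.19403056e+00, -2.58606001e-01]), 'joint_vel': array([-0.00043054, -0.00074522,  0.00339827,  0.00255906, -0.00051747,
       -0.00113424]), 'joint_efforts': array([-4.68088911e-04, -3.93318200e+01,  1.88928366e+01,  4.19793203e+00,
       -2.57840897e-03,  6.80897131e-06]), 'position': array([208.69821406, 588.54220115, 230.31589778]), 'ee_rot': array([ 9.85502310e-01, -1.69658973e-01, -1.23503034e-04,  1.00734622e-03]), 'contact_force': array([-0.09271998,  0.11208408, -0.08083661]), 'wrist_torque': array([-0.01167255,  0.03080783, -0.04171337]), 'grasp_force': 0.0, 'gripper_width': 85.47568615391191}
```

View pics/top.png

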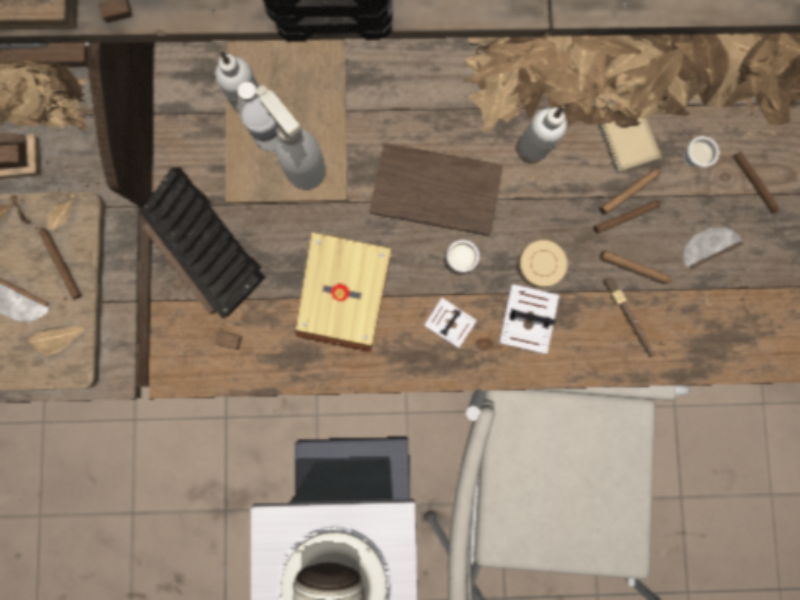

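View pics/a.png

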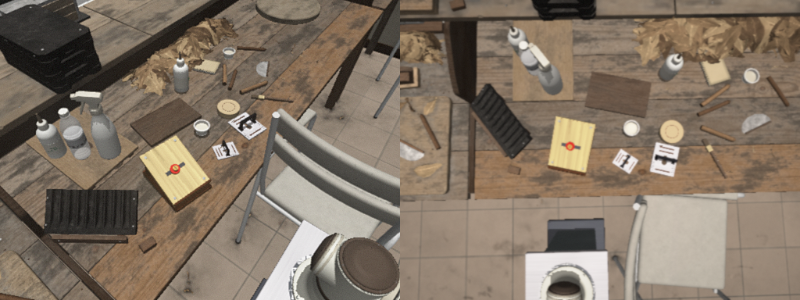

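The top view (800x600) shows two template look-alikes: a larger plate with a black handle at (530,318) and a smaller one at (450,322). I choose the larger. The stand is at (343,292), with the red pad and brass head at (340,292). The cup is at (462,256), the tape at (543,262) and the block at (228,340). Next I measure and take a close crop.

```bash
python3 - <<'E'
from h import *
a=load('scene');b=load('top')
for d,n in((a,'scene'),(b,'top')):
    P=xyz(d);f=d['frame'].astype(int);hsv=cv2.cvtColor(d['frame'],cv2.COLOR_RGB2HSV)
    # deck plane
    if n=='top': reg=(slice(145,230),slice(185,255))
    c=proj(d,[480,-230,10])
    X=P.reshape(-1,3);H=hsv.reshape(-1,3)
    m=(H[:,1]>80)&(H[:,0]>18)&(H[:,0]<32)&(H[:,2]>130)&(X[:,2]>15)&(X[:,2]<130)&(X[:,0]>250)&(X[:,0]<750)&(X[:,1]>-150)&(X[:,1]<250)
    Q=X[m]; 
    A=np.c_[Q[:,:2],np.ones(len(Q))]
    w=np.ones(len(Q),bool)
    for _ in range(6):
        s=np.linalg.lstsq(A[w],Q[w,2],rcond=None)[0]; w=abs(A@s-Q[:,2])<4
    nrm=np.array([-s[0],-s[1],1]);nrm/=np.linalg.norm(nrm)
    print(n,'deck n',nrm,'tilt',np.degrees(np.arccos(nrm[2])),'dir',np.degrees(np.arctan2(s[1],s[0])),w.sum())
    r=cv2.minAreaRect(Q[w][:,:2].astype(np.float32));print(r,s@[r[0][0],r[0][1],1])
    red=((H[:,0]<8)|(H[:,0]>172))&(H[:,1]>180)&(H[:,2]>120)&(X[:,2]>20)&(X[:,0]>250)&(X[:,0]<750)&(abs(X[:,1])<200)
    print('red',red.sum(),np.median(X[red],0))
    # plates: white pixels low
    m=(hsv[...,1]<50)&(hsv[...,2]>150)&(P[...,2]<25)&(P[...,2]>-10)&(P[...,0]>300)&(P[...,0]<520)&(P[...,1]<-50)&(P[...,1]>-450)
    m=cv2.morphologyEx(m.astype(np.uint8),cv2.MORPH_CLOSE,np.ones((9,9)))
    k,l,st,ce=cv2.connectedComponentsWithStats(m)
    for i in range(1,k):
        if st[i,4]>300:
            q=P[(l==i)];q=q[(q[:,2]<25)]
            print('plate',ce[i],cv2.minAreaRect(q[:,:2].astype(np.float32)),np.median(q[:,2]))
            dk=(l==i)
            t=P[dk&(P[...,2]>20)];print('handle hi',len(t))
    t=(hsv[...,2]<60)&(P[...,2]>22)&(P[...,2]<70)&(P[...,0]>300)&(P[...,0]<520)&(P[...,1]<-50)&(P[...,1]>-450)
    k,l,st,ce=cv2.connectedComponentsWithStats(t.astype(np.uint8))
    for i in range(1,k):
        if st[i,4]>15: q=P[l==i];print('handle',ce[i],st[i,4],cv2.minAreaRect(q[:,:2].astype(np.float32)),np.median(q,0))
    if n=='top':
        big=np.vstack([cv2.resize(d['frame'][170:235,250:370],None,fx=5,fy=4.5,interpolation=cv2.INTER_CUBIC),cv2.resize(d['frame'][150:230,180:260],(600,300))]); cv2.imwrite('pics/c.png',big[:,:,::-1])
E
```

```text
scene deck n [-0.33392329  0.07762076  0.93939888] tilt 20.0491504240606 dir -13.08606256609482 2913
((562.45166015625, -29.29168701171875), (150.0900421142578, 181.31044006347656), 77.31884765625) 67.74179801556878
red 59 [553.38729741 -20.02516061  71.85477519]
plate [322.16764133 164.89083821] ((479.958251953125, -398.07818603515625), (106.12691497802734, 75.76595306396484), 75.6067886352539) 6.360052380691009
handle hi 0
plate [290.46376812 193.20531401] ((499.43878173828125, -242.7027130126953), (85.76183319091797, 70.96321105957031), 55.35604476928711) 4.3665638693482345
handle hi 39
handle [317.68468468 152.21621622] 111 ((501.4732666015625, -396.9488525390625), (81.25825500488281, 11.636880874633789), 76.15534210205078) [ 500.07002533 -397.45008642   45.96679896]
handle [288.54054054 186.78378378] 37 ((498.1521301269531, -237.5870819091797), (7.7081074714660645, 53.48262023925781), 55.051246643066406) [ 500.49155747 -239.44805207   31.65873409]
top deck n [-0.33378964  0.07769277  0.93944042] tilt 20.042206004959493 dir -13.102846906805846 2830
((561.5037231445312, -31.149932861328125), (149.4340057373047, 182.7606658935547), 77.10869598388672) 66.90993773538457
red 36 [561.53284614 -30.32988556  73.19732864]
plate [337.61048689 210.61797753] ((485.86138916015625, -396.1851501464844), (100.31275939941406, 89.64276885986328), 76.6265640258789) 5.494919105761747
handle hi 114
plate [288.40899796 208.39263804] ((498.8196105957031, -241.54736328125), (85.32088470458984, 69.14654541015625), 55.013702392578125) 3.4462689631972094
handle hi 49
handle [340.23943662 202.95774648] 71 ((501.7619934082031, -396.647216796875), (74.0074462890625, 10.065812110900879), 73.77751159667969) [ 502.27451108 -392.61741866   46.92533479]
```

View pics/c.png

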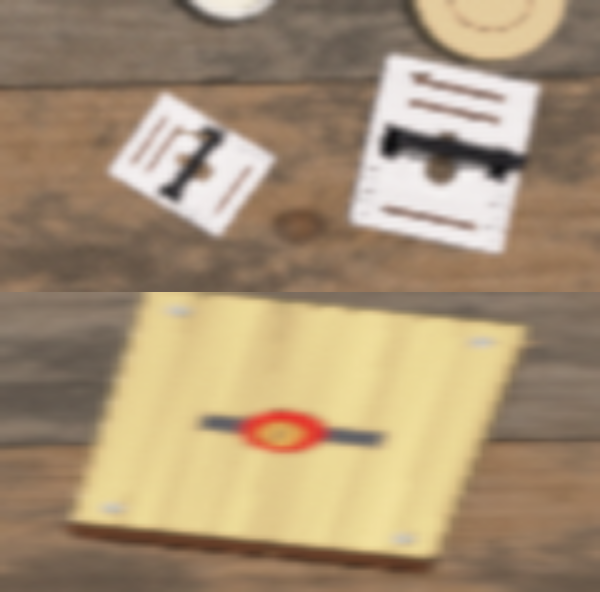

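The crop confirms the choice: the larger plate has its round hole on the robot side of the handle and its slot pointing away, so its yaw is about -14°, close to the deck's -13°. Next I check the corridor for obstacles and locate the dark slot.

```bash
python3 - <<'E'
from h import *
a=load('scene');b=load('top')
for d in(a,b):
    P=xyz(d).reshape(-1,3);P=P[d['range_z'].ravel()>0]
    for y in range(600,-500,-100):
        print(y,[int(np.max(q)) if len(q:=P[(abs(P[:,0]-x)<50)&(abs(P[:,1]-y)<50)][:,2]) else None for x in range(200,800,100)])
# slot: dark bluish pixels on deck; brass
for d in(a,b):
    P=xyz(d);hsv=cv2.cvtColor(d['frame'],cv2.COLOR_RGB2HSV)
    n=np.array([-.3338,.0777,.9394]);h=(P-[562,-30,67.3])@n
    rg=(abs(P[...,0]-560)<70)&(abs(P[...,1]+30)<60)
    s=rg&(hsv[...,2]<125)&(hsv[...,1]<110)&(abs(h)<12)
    r=cv2.minAreaRect(P[s][:,:2].astype(np.float32));print('slot',s.sum(),r,np.median(h[s]))
    red=rg&((hsv[...,0]<9)|(hsv[...,0]>170))&(hsv[...,1]>150)
    print('red',red.sum(),cv2.minAreaRect(P[red][:,:2].astype(np.float32)))
    br=rg&(h>9)&(h<20);print('head',br.sum(),P[br].mean(0),np.median(h[br]))
E
```

```text
600 [None, None, None, None, None, None]
500 [None, None, None, None, 48, 49]
400 [None, None, 2, 4, 6, 136]
300 [None, None, 5, 34, 60, 96]
200 [None, None, 4, 71, 102, 104]
100 [0, -757, 4, 56, 105, 44]
0 [0, -750, 4, 80, 102, 101]
-100 [2, -747, 40, 70, 102, 23]
-200 [275, 277, 273, 36, 39, 35]
-300 [149, 279, 276, 31, 39, 38]
-400 [-267, -265, 9, 51, 29, 26]
600 [-748, -743, 32, 41, 41, 46]
500 [-747, -745, 32, 44, 50, 48]
400 [-740, -748, 29, 28, 28, 136]
300 [-745, -749, 6, 4, 55, 93]
200 [-12, -746, 7, 71, 102, 104]
100 [5, -745, 4, 52, 104, 44]
0 [0, -747, 6, 80, 101, 103]
-100 [1, -744, 41, 70, 103, 89]
-200 [275, 277, 273, 35, 38, 34]
-300 [139, 278, 274, 36, 39, 39]
-400 [-265, -268, 10, 54, 30, 26]
slot 52 ((557.7608642578125, -28.972393035888672), (70.26720428466797, 10.4430513381958), 76.12254333496094) 1.05047732400287
red 81 ((556.4647216796875, -25.157459259033203), (27.72547149658203, 34.12147521972656), 39.66625213623047)
head 48 [553.02046814 -23.091759    78.46199186] 14.911185473308073
slot 22 ((557.5285034179688, -29.978452682495117), (63.342105865478516, 6.733094215393066), 77.1204605102539) 0.9448393468376016
red 59 ((556.091552734375, -25.4919376373291), (30.001829147338867, 28.471174240112305), 87.46671295166016)
head 34 [554.30275544 -26.52502052  79.0853156 ] 13.928895163057907
```

```bash
for i in 1; do
python3 -m jog '[[[0.47,-0.88,0.03],[0,0,-0.1],-1],[[0.47,-0.88,0.03],[0,0,-0.1],-1],[[0.47,-0.88,0.03],[0,0,-0.1],-1]]'
python3 -m jog '[[[0.47,-0.88,0.03],[0,0,-0.1],-1],[[0.47,-0.88,0.03],[0,0,-0.1],-1],[[0.47,-0.88,0.03],[0,0,-0.1],-1]]'
python3 -m jog '[[[0.47,-0.88,0.03],[0,0,-0.1],-1],[[0.47,-0.88,0.03],[0,0,-0.1],-1],[[0.47,-0.88,0.03],[0,0,-0.1],-1]]'
python3 -m jog '[[[0.47,-0.88,0.03],[0,0,-0.1],-1],[[0.47,-0.88,0.03],[0,0,-0.1],-1],[[0.47,-0.88,0.03],[0,0,-0.1],-1]]'
python3 -m jog '[[[0.47,-0.88,0.03],[0,0,-0.1],-1],[[0.47,-0.88,0.03],[0,0,-0.1],-1],[[0.47,-0.88,0.03],[0,0,-0.1],-1]]'
python3 -m jog '[[[0.47,-0.88,0.03],[0,0,-0.1],-1],[[0.47,-0.88,0.03],[0,0,-0.1],-1],[[0.47,-0.88,0.03],[0,0,-0.1],-1]]'
python3 -m jog '[[[0.47,-0.88,0.03],[0,0,-0.1],-1],[[0.47,-0.88,0.03],[0,0,-0.1],-1],[[0.47,-0.88,0.03],[0,0,-0.1],-1],[[0.47,-0.88,0.03],[0,0,-0.1],-1]]'
done
python3 - <<'E'
from h import *
d=snap('wrist','w1');s=read_state();print(s['joints'],s['ee_rot'],s['position']);print(-d['R'].T@d['t'],d['R'])
E
```

```text
clock: 0.4
position: [257.2, 496.4, 234.3]
ee_rot: [0.962, -0.274, -0.0, 0.001]
contact_force: [-1.3, -0.1, 0.9]
gripper_width: 85.8
grasp_force: 0.0
clock: 0.7
position: [304.0, 408.9, 237.5]
ee_rot: [0.928, -0.373, -0.0, 0.001]
contact_force: [0.6, 1.3, -0.7]
gripper_width: 85.6
grasp_force: 0.0
clock: 1.0
position: [350.9, 321.5, 240.3]
ee_rot: [0.884, -0.468, -0.0, 0.001]
contact_force: [-1.0, 0.5, 0.9]
gripper_width: 85.5
grasp_force: 0.0
clock: 1.3
position: [398.1, 234.1, 243.3]
ee_rot: [0.83, -0.558, 0.0, 0.0]
contact_force: [-0.6, 0.5, -0.1]
gripper_width: 85.1
grasp_force: 0.0
clock: 1.6
position: [445.4, 146.4, 246.1]
ee_rot: [0.767, -0.642, 0.0, 0.0]
contact_force: [-0.7, 0.6, 0.0]
gripper_width: 85.5
grasp_force: 0.0
clock: 1.9
position: [492.8, 58.8, 248.9]
ee_rot: [-0.696, 0.718, -0.0, -0.0]
contact_force: [0.4, 0.3, -0.1]
gripper_width: 85.7
grasp_force: 0.0
clock: 2.3
position: [538.2, -26.3, 251.5]
ee_rot: [-0.619, 0.785, 0.0, -0.0]
contact_force: [-0.8, 0.4, 0.5]
gripper_width: 85.7
grasp_force: 0.0
[ 2.53226177e-01  2.23273791e-01 -1.70846483e-01 -5.62674561e-04
 -1.17753657e+00 -4.87523162e-01] [-6.19528301e-01  7.84974160e-01  4.11243648e-04 -2.88972317e-04] [537.84967421 -25.7187456  251.72552163]
[522.81438163 -92.79804413 394.82659238] [[-9.72446765e-01  2.33124893e-01  2.69883258e-04]
 [ 2.24813906e-01  9.37471067e-01  2.65719223e-01]
 [ 6.16927577e-02  2.58458472e-01 -9.64050425e-01]]
```

View pics/w1.png

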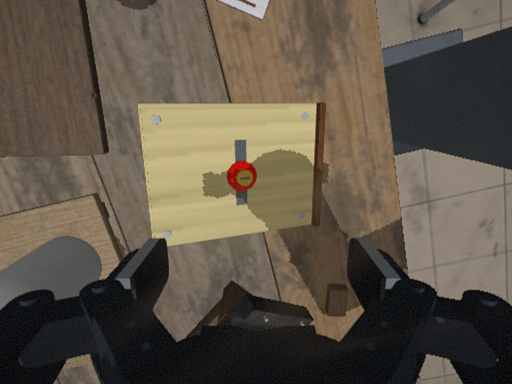

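The wrist view shows the deck with the brass head at (242,177) inside the red pad. The dark slot runs from (240,140) to (241,205), so the stud sits a little towards +y (down in the image) of the slot's middle.

```bash
python3 - <<'E'
from h import *
d=load('wrist');P=xyz(d);hsv=cv2.cvtColor(d['frame'],cv2.COLOR_RGB2HSV)
m=(P[...,2]>25)&(P[...,2]<110)&(hsv[...,0]>18)&(hsv[...,0]<32);m[:95]=0;m[250:]=0;m[:,:130]=0;m[:,330:]=0
Q=P[m];A=np.c_[Q[:,:2],np.ones(len(Q))];w=np.ones(len(Q),bool)
for _ in range(8):
    s=np.linalg.lstsq(A[w],Q[w,2],rcond=None)[0];w=abs(A@s-Q[:,2])<2.5
n=np.array([-s[0],-s[1],1]);n/=np.linalg.norm(n)
h=P@n-np.median(Q[w]@n)
ex=np.array([1,0,s[0]])
r=cv2.minAreaRect(Q[w][:,:2].astype(np.float32));print(n,r,w.sum())
v,u=np.mgrid[:384,:512];loc=(abs(u-242)<30)&(abs(v-177)<45)
sl=loc&(hsv[...,1]<110)&(hsv[...,2]<115)
r=cv2.minAreaRect(np.c_[u[sl],v[sl]].astype(np.float32));print('slot px',r)
red=loc&((hsv[...,0]<8)|(hsv[...,0]>172))&(hsv[...,1]>150);ru=np.c_[u[red],v[red]].astype(np.float32);print('red',cv2.minAreaRect(ru),cv2.minEnclosingCircle(ru))
hd=loc&(h>10)&(h<20);hu=np.c_[u[hd],v[hd]].astype(np.float32);print('head',len(hu),cv2.minEnclosingCircle(hu),P[hd].mean(0),np.median(h[hd]))
br=loc&(hsv[...,0]>10)&(hsv[...,0]<30)&(hsv[...,1]>60)&(np.hypot(u-242,v-177)<14);bu=np.c_[u[br],v[br]].astype(np.float32);print('brass',len(bu),cv2.minEnclosingCircle(bu))
def ray(px,off): # intersect with plane offset
    dc=np.array([(px[0]-d['cx'])/d['fx'],(px[1]-d['cy'])/d['fy'],1]);D=d['R'].T@dc;C=-d['R'].T@d['t']
    c=np.median(Q[w]@n)+off;return C+D*(c-C@n)/(D@n)
print('slot c',ray(r[0],0));c,_=cv2.minEnclosingCircle(ru);print('red',ray(c,6));print('headtop',ray(cv2.minEnclosingCircle(hu)[0],14.5),ray(cv2.minEnclosingCircle(bu)[0],14.5))
dc=Q[w];
g=np.array([s[0],s[1]]);ang=np.arctan2(g[1],g[0]);print('ang',np.degrees(ang))
X=np.array([np.cos(ang),np.sin(ang),np.hypot(*g)]);X/=np.linalg.norm(X);Y=np.cross(n,X)
p=Q[w];print('extent x',np.percentile(p@X,[0.2,99.8]),'y',np.percentile(p@Y,[.2,99.8]))
for nm,q in(('slot',ray(r[0],0)),('headtop',ray(cv2.minEnclosingCircle(hu)[0],14.5)),('brass',ray(cv2.minEnclosingCircle(bu)[0],14.5))):print(nm,q@X,q@Y,q@n)
E
```

```text
[-0.33368399  0.07755226  0.93948956] ((560.9132690429688, -30.265792846679688), (149.96481323242188, 182.0148162841797), 77.09877014160156) 21177
slot px ((238.61524963378906, 171.80921936035156), (21.69070053100586, 64.43415069580078), 4.573921203613281)
red ((241.50001525878906, 175.5), (28.284271240234375, 29.698484420776367), 45.0) ((241.4915313720703, 175.63558959960938), 15.05035400390625)
head 214 ((243.7452850341797, 177.8018798828125), 8.293681144714355) [553.8462107  -26.28891206  80.48272549] 14.374547955859342
brass 216 ((244.75926208496094, 179.75926208496094), 10.483116149902344)
slot c [559.09353493 -31.50095216  67.56263417]
red [556.52478184 -27.59412915  72.71422441]
headtop [553.92572966 -26.35799594  80.73653064] [553.43223926 -23.93750727  80.36145015]
ang -13.083964048133858
extent x [447.19014667 638.88325937] y [ 22.65115459 171.45687243]
slot 541.4714676175076 95.88370132470351 -125.52914364570805
headtop 540.1616846505682 99.72326208665991 -111.02914364570809
brass 539.0668069731095 101.96919760772907 -111.02914364570803
```

```bash
python3 - <<'E'
from h import *
for n in('scene','top'):
    P=xyz(load(n)).reshape(-1,3)
    q=P[(P[:,2]>120)&(P[:,2]<400)&(P[:,1]<-100)&(P[:,1]>-480)&(P[:,0]>100)&(P[:,0]<520)]
    for y in range(-120,-480,-40):
        k=q[abs(q[:,1]-y)<20]
        if len(k):print(n,y,k[:,0].min().round(),np.percentile(k[:,0],99).round(),k[:,0].max().round(),k[:,2].max().round())
E
python3 -m jog '[[[-0.09,-0.91,0.15],[0,0,0],-1],[[-0.09,-0.91,0.15],[0,0,0],-1],[[-0.09,-0.91,0.15],[0,0,0],-1]]'
```

```text
scene -200 100.0 270.0 282.0 276.0
scene -240 100.0 358.0 362.0 279.0
scene -280 251.0 349.0 356.0 277.0
top -200 100.0 263.0 270.0 276.0
top -240 100.0 361.0 362.0 279.0
top -280 318.0 363.0 363.0 278.0
clock: 2.65
position: [528.7, -119.2, 268.4]
ee_rot: [-0.619, 0.786, -0.001, 0.001]
contact_force: [-1.2, 0.6, -0.6]
gripper_width: 85.6
grasp_force: 0.0
```

```bash

python3 -m jog '[[[-0.09,-0.91,0],[0,0,0],-1],[[-0.09,-0.91,0],[0,0,0],-1],[[-0.09,-0.91,0],[0,0,0],-1]]'
python3 -m jog '[[[-0.09,-0.91,-0.05],[0,0,0],-1],[[-0.09,-0.91,-0.05],[0,0,0],-1],[[-0.09,-0.91,-0.05],[0,0,0],-1]]'
python3 -m jog '[[[-0.09,-0.91,-0.1],[0,0,0],-1],[[-0.09,-0.91,-0.1],[0,0,0],-1],[[-0.09,-0.91,-0.1],[0,0,0],-1],[[-0.09,-0.91,-0.1],[0,0,0],-1]]'
python3 - <<'E'
from h import *
d=snap('wrist','w2');s=read_state();print(s['joints'],s['ee_rot'],s['position'])
P=xyz(d);hsv=cv2.cvtColor(d['frame'],cv2.COLOR_RGB2HSV)
near=(abs(P[...,0]-490)<90)&(abs(P[...,1]+397)<75)
m=near&(hsv[...,1]<50)&(hsv[...,2]>110)&(P[...,2]<14)&(P[...,2]>1)
k,l,st,ce=cv2.connectedComponentsWithStats(cv2.morphologyEx(m.astype(np.uint8),cv2.MORPH_CLOSE,np.ones((9,9))))
i=1+np.argmax(st[1:,4]);q=P[(l==i)&m];print('plate',cv2.minAreaRect(q[:,:2].astype(np.float32)),np.median(q[:,2]))
t=near&(P[...,2]>35)&(P[...,2]<60);q=P[t];print('bar',cv2.minAreaRect(q[:,:2].astype(np.float32)),np.median(q,0),len(q))
c=q[:,:2].mean(0);U,S,V=np.linalg.svd(q[:,:2]-c,full_matrices=False);print(c,np.degrees(np.arctan2(V[0,1],V[0,0])))
E
```

```text
clock: 2.95
position: [519.6, -210.1, 267.1]
ee_rot: [-0.618, 0.786, 0.0, -0.0]
contact_force: [-0.0, -0.0, -0.5]
gripper_width: 85.6
grasp_force: 0.0
clock: 3.25
position: [510.9, -301.0, 261.3]
ee_rot: [-0.618, 0.786, 0.001, -0.0]
contact_force: [0.2, 1.3, 0.4]
gripper_width: 85.5
grasp_force: 0.0
clock: 3.65
position: [502.6, -389.5, 251.7]
ee_rot: [-0.619, 0.785, 0.001, -0.0]
contact_force: [0.2, 0.3, -0.3]
gripper_width: 85.2
grasp_force: 0.0
[-4.04735638e-01  3.90687966e-01  6.99877589e-02 -4.97691527e-04
 -1.25047058e+00  1.70969265e-01] [-6.19759756e-01  7.84791536e-01  2.77246894e-04  1.18179859e-04] [ 502.70473294 -389.04455837  252.19333159]
plate ((505.89105224609375, -397.07989501953125), (149.09202575683594, 147.9495391845703), 89.74056243896484) 6.810679427116526
bar ((502.2954406738281, -399.27642822265625), (80.27951049804688, 11.995898246765137), 75.60060119628906) [ 501.60403711 -401.28928253   48.66243143] 694
[ 501.82950691 -400.92469767] 75.4643759926919
```

View pics/w2.png

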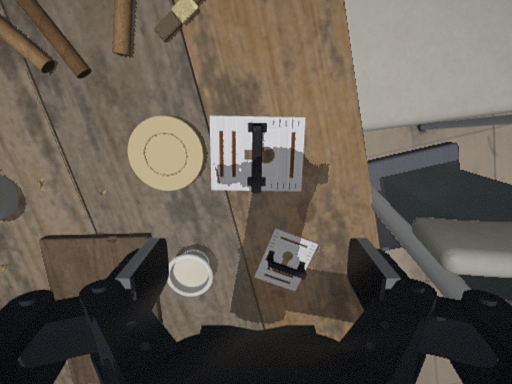

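The wrist view shows the large plate's bar at (257,156), its hole to the right at (266,155), the cup at (190,272) and the small look-alike at (288,258). The bar centre is (502.3, -399.3) and the plate yaw is -14.5°. I descend and grip.

```bash

python3 -m jog '[[[0,-0.1,-0.4],[0,0,-0.009],0],[[0,-0.1,-0.8],[0,0,-0.009],0],[[0,-0.1,-1],[0,0,-0.009],0],[[0,-0.1,-1],[0,0,-0.009],0]]'
python3 -m jog '[[[0,0,-0.3],[0,0,0],0],[[0,0,-0.6],[0,0,0],0],[[0,0,-0.8],[0,0,0],0],[[0,0,-1],[0,0,0],0],[[0,0,-1],[0,0,0],0],[[0,0,-1],[0,0,0],0]]'
python3 - <<'E'
from h import *
s=read_state();print(s['position'],s['ee_rot'],s['contact_force'])
E
```

```text
clock: 4.1
position: [500.9, -397.7, 149.1]
ee_rot: [-0.612, 0.791, 0.003, -0.001]
contact_force: [-0.1, 1.2, 0.6]
gripper_width: 42.7
grasp_force: 0.0
clock: 4.7
position: [503.5, -400.7, 54.3]
ee_rot: [-0.612, 0.791, -0.001, 0.0]
contact_force: [0.2, -0.3, 1.3]
gripper_width: 42.7
grasp_force: 0.0
[ 503.49431208 -400.713808     54.31913421] [-6.12305554e-01  7.90619916e-01 -1.38344835e-03  3.77056179e-04] [ 0.1907998  -0.32829868  1.34527279]
```

```bash

python3 -m jog '[[[-0.01,0.01,-0.15],[0,0,0],0],[[-0.01,0.01,-0.25],[0,0,0],0],[[-0.01,0.01,-0.31],[0,0,0],0],[[-0.01,0.01,-0.31],[0,0,0],0],[[-0.01,0.01,-0.31],[0,0,0],0]]'
python3 -m jog '[[[0,0,0],[0,0,0],1],[[0,0,0],[0,0,0],1],[[0,0,0],[0,0,0],1],[[0,0,0],[0,0,0],1],[[0,0,0],[0,0,0],1],[[0,0,0],[0,0,0],1],[[0,0,0],[0,0,0],1],[[0,0,0],[0,0,0],1]]'
python3 -c "
from h import *
s=read_state();print(s['position'],s['ee_rot'],s['contact_force'],s['grasp_force'])"
```

```text
clock: 5.2
position: [501.3, -400.2, 21.9]
ee_rot: [-0.612, 0.791, -0.0, 0.0]
contact_force: [-0.1, 0.1, 0.1]
gripper_width: 43.0
grasp_force: 0.0
clock: 6.0
position: [501.3, -400.2, 21.9]
ee_rot: [-0.612, 0.791, -0.001, 0.0]
contact_force: [-0.5, 0.0, 5.6]
gripper_width: 11.0
grasp_force: 59.6
[ 501.29336081 -400.18841086   21.9259431 ] [-6.11608187e-01  7.91160610e-01 -5.41789966e-04  1.45640661e-04] [-0.53454401  0.04613375  5.57885265] 59.62030827999115
```

Gripped at 59.6 N with an 11 mm opening. I lift, carry and tilt.

```bash
cat >> h.py <<'E'
from scipy.spatial.transform import Rotation as Ro
X=np.array([.9151,-.2127,.3427]);X/=np.linalg.norm(X);N=np.array([-.3337,.07755,.9395]);N-=N@X*X;N/=np.linalg.norm(N);Y=np.cross(N,X)
O=np.array([540.1,97.0,-125.5])  # deck origin in (X,Y,N) projections
B=np.c_[X,Y,N]
def avg(k=1):
    s=read_state();return s
def where(dy=1.1,tz=21.9):
    """tool in deck frame: plate origin pos and orientation error (deg, deck axes)"""
    s=read_state();R=Ro.from_quat(s['ee_rot']).as_matrix()
    G=np.c_[-X,Y,-N] if 0 else np.c_[-Y,-X,-N]  # tool x,y,z wanted
    p=B.T@s['position']-O
    e=np.degrees(Ro.from_matrix(G@R.T).as_rotvec())
    print('t%.2f'%s['clock'],'plate origin deck',(p-[0,-dy,tz]).round(1),'turn needed world/120',(e/120).round(4),'F deck',(B.T@s['contact_force']).round(1),'grip',s['grasp_force'].__round__(1),s['gripper_width'].__round__(1),'tq',(B.T@s['wrist_torque']).round(2))
    return p-[0,-dy,tz],e
def go(target,dy=1.1,tz=21.9):
    p,e=where(dy,tz);print('shift/100',(B@(np.array(target)-p)/100).round(3))
E
python3 -m jog '[[[0,0,0.1],[0,0,0],1],[[0,0,0.3],[0,0,0],1],[[0,0,0.7],[0,0,0],1],[[0,0,1],[0,0,0],1],[[0,0,1],[0,0,0],1]]'
python3 -m jog '[[[0.09,0.5,0.6],[0,0,0.011],1],[[0.09,0.91,0.9],[0,0,0.011],1],[[0.09,0.91,0.9],[0,0,0.011],1],[[0.09,0.91,0.9],[0,0,0.011],1]]'
python3 -m jog '[[[0.09,0.45,0],[-0.0378,-0.1626,0],1],[[0.09,0.91,0],[-0.0378,-0.1626,0],1],[[0.09,0.91,0],[-0.0378,-0.1626,0],1],[[0.09,0.91,0],[-0.0378,-0.1626,0],1]]'
python3 -m jog '[[[0.12,0.45,0],[0,0,0],1],[[0.12,0.9,0],[0,0,0],1],[[0.12,0.9,0],[0,0,0],1],[[0.12,0.9,0],[0,0,0],1]]'
python3 - <<'E'
from h import *
go([12,2.5,70])
E
```

```text
clock: 6.5
position: [503.1, -401.3, 126.3]
ee_rot: [-0.612, 0.791, -0.004, 0.002]
contact_force: [0.6, 0.9, -1.3]
gripper_width: 10.9
grasp_force: 58.8
clock: 6.9
position: [510.9, -307.0, 213.8]
ee_rot: [-0.622, 0.783, -0.002, 0.001]
contact_force: [0.5, -0.8, -1.4]
gripper_width: 10.5
grasp_force: 58.9
clock: 7.3
position: [514.6, -216.6, 208.0]
ee_rot: [-0.612, 0.772, -0.133, 0.106]
contact_force: [0.1, -0.9, -1.1]
gripper_width: 11.0
grasp_force: 59.1
clock: 7.7
position: [531.2, -127.8, 210.4]
ee_rot: [-0.612, 0.772, -0.135, 0.107]
contact_force: [0.8, -0.5, -2.7]
gripper_width: 11.0
grasp_force: 59.1
t7.70 plate origin deck [  45.3 -100.2  114. ] turn needed world/120 [-0.0005 -0.0012  0.0013] F deck [-0.1 -0.3 -2.8] grip 59.1 11.0 tq [-0.03  0.81  0.03]
shift/100 [ 0.075  1.037 -0.527]
```

```bash

python3 -m jog '[[[0.07,0.5,-0.1],[0,0,0],1],[[0.07,0.9,-0.35],[0,0,0],1],[[0.07,1,-0.5],[0,0,0],1],[[0.07,1,-0.52],[0,0,0],1],[[0.07,1,-0.52],[0,0,0],1],[[0.07,1,-0.52],[0,0,0],1]]'
python3 - <<'E'
from h import *
go([12,2.5,30])
d=snap('wrist','w3');P=xyz(d);q=P@B-O
hsv=cv2.cvtColor(d['frame'],cv2.COLOR_RGB2HSV)
np.save('/tmp/q.npy',q)
m=(hsv[...,1]<50)&(hsv[...,2]>100)&(q[...,2]>60)&(q[...,2]<90)&(abs(q[...,0]-12)<75)&(abs(q[...,1])<65)
print(m.sum(),cv2.minAreaRect(q[m][:,:2].astype(np.float32)),np.median(q[m][:,2]),np.polyfit(q[m][:,0],q[m][:,2],1),np.polyfit(q[m][:,1],q[m][:,2],1))
E
```

```text
clock: 8.3
position: [538.9, -29.2, 160.0]
ee_rot: [-0.61, 0.773, -0.136, 0.109]
contact_force: [-0.1, 1.2, -1.6]
gripper_width: 10.9
grasp_force: 59.1
t8.30 plate origin deck [14.  -2.3 71.8] turn needed world/120 [-0.0007  0.0007  0.0028] F deck [-0.9  1.2 -1.4] grip 59.1 10.9 tq [-0.03  0.87  0.01]
shift/100 [ 0.132  0.019 -0.4  ]
17953 ((14.580322265625, -13.012157440185547), (75.27738952636719, 120.65400695800781), 89.81285095214844) 78.41124910759895 [-8.35835801e-04  7.83966822e+01] [1.36155901e-03 7.84155988e+01]
```

View pics/w3.png

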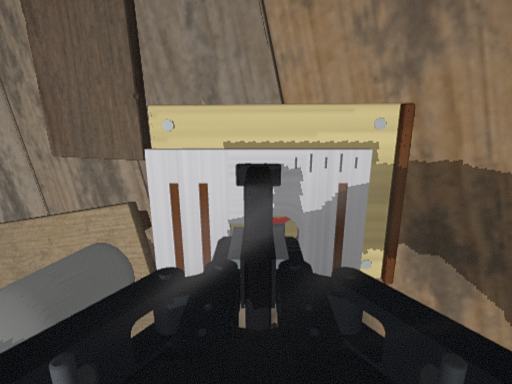

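The wrist view shows the plate in hand, flat and parallel to the deck. Its -y edge is at row 150 and the pad and head are visible through the keyhole at (285,222). The plate's measured deck pose agrees with the kinematics to 0.6 mm. I go down to just above the head.

```bash

python3 -m jog '[[[0.05,0.01,-0.15],[0,0,0.002],1],[[0.1,0.015,-0.3],[0,0,0.002],1],[[0.13,0.015,-0.4],[0,0,0.002],1],[[0.157,0.015,-0.478],[0,0,0.002],1],[[0.157,0.015,-0.478],[0,0,0.002],1],[[0.157,0.015,-0.478],[0,0,0.002],1],[[0.157,0.015,-0.478],[0,0,0.002],1]]'
python3 - <<'E'
from h import *
go([12,2.5,16])
d=snap('wrist','w4');q=xyz(d)@B-O
hsv=cv2.cvtColor(d['frame'],cv2.COLOR_RGB2HSV)
m=(hsv[...,1]<50)&(hsv[...,2]>100)&(q[...,2]>20)&(q[...,2]<36)&(abs(q[...,0]-12)<75)&(abs(q[...,1])<65)
print(m.sum(),cv2.minAreaRect(q[m][:,:2].astype(np.float32)),np.median(q[m][:,2]))
cv2.imwrite('pics/w4c.png',cv2.resize(d['frame'][160:290,190:340,::-1],(750,600),interpolation=cv2.INTER_CUBIC))
E
```

```text
clock: 9.05
position: [554.3, -26.6, 112.6]
ee_rot: [-0.612, 0.771, -0.136, 0.11]
contact_force: [0.4, -0.1, -1.4]
gripper_width: 10.9
grasp_force: 59.1
t9.05 plate origin deck [11.3  3.6 22.3] turn needed world/120 [-0.0008  0.0011 -0.0001] F deck [-0.1 -0.  -1.5] grip 59.1 10.9 tq [-0.03  0.87 -0.06]
shift/100 [ 0.025 -0.018 -0.057]
17808 ((11.89816665649414, -7.144779205322266), (120.74547576904297, 75.06041717529297), 0.15271680057048798) 28.865361040620186
```

View pics/w4c.png

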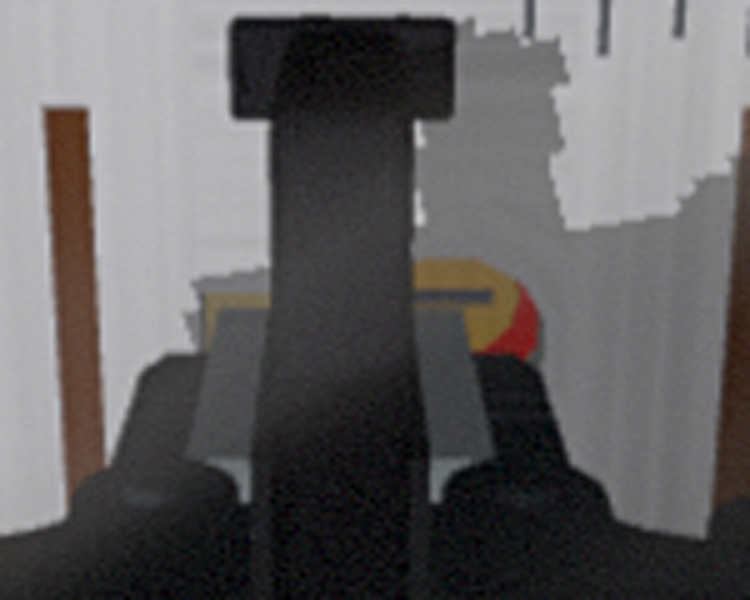

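The crop shows brass filling the keyhole's right (downhill) end, with a red pad crescent at (520,330). I fit the brass/red edge to get the head centre.

```bash
python3 - <<'E'
from h import *
from scipy.optimize import least_squares
d=load('wrist');hsv=cv2.cvtColor(d['frame'],cv2.COLOR_RGB2HSV);q=xyz(d)@B-O
v,u=np.mgrid[:384,:512];loc=(u>268)&(u<302)&(v>210)&(v<240)
red=loc&((hsv[...,0]<8)|(hsv[...,0]>172))&(hsv[...,1]>150)
br=loc&(hsv[...,0]>=12)&(hsv[...,0]<28)&(hsv[...,1]>90)
print(red.sum(),br.sum(),np.median(q[br],0))
def ray(a,b,h):
    D=B.T@d['R'].T@np.array([(a-d['cx'])/d['fx'],(b-d['cy'])/d['fy'],1]);C=B.T@(-d['R'].T@d['t'])-O
    return C+D*(h-C[2])/D[2]
E=[]
for b in range(212,240):
    rb=np.where(red[b])[0];bb=np.where(br[b])[0]
    if len(rb)>1 and len(bb)>1: E.append(ray((rb.min()+bb.max())/2,b,14.5)[:2])
E=np.array(E);print(E.round(1).tolist())
f=least_squares(lambda c:np.hypot(*(E-c).T)-9,[0,2.5]);print('head',f.x,np.abs(f.fun).max())
# hole edge: red/brass -> plate, project on top plane
T=28.9;m=(red|br);H=[]
for b in range(210,240):
    k=np.where(m[b])[0]
    if len(k): H.append(ray(k.max()+.5,b,T)[:2])
H=np.array(H);print(H.round(1).tolist())
g=least_squares(lambda c:np.hypot(*(H-c).T)-11,[0,2.5],loss='soft_l1');print('hole top',g.x)
E
```

```text
69 193 [-4.78747654  1.84923714 14.39738399]
[[-9.7, 3.8], [-9.7, 4.4], [-9.4, 5.1], [-9.4, 5.7], [-9.1, 6.4], [-8.8, 7.1], [-8.5, 7.7], [-7.9, 8.4], [-7.3, 9.1], [-6.7, 9.7], [-5.8, 10.4]]
head [-0.74730126  3.03822357] 0.12023897194504762
[[-0.7, -7.4], [-4.1, -6.8], [-5.2, -6.3], [-5.8, -5.7], [-6.9, -5.1], [-7.5, -4.5], [-8.1, -3.9], [-8.1, -3.3], [-8.7, -2.7], [-9.3, -2.1], [-9.9, -1.5], [-9.9, -0.8], [-9.9, -0.2], [-9.9, 0.4], [-10.0, 1.0], [-10.0, 1.6], [-10.0, 2.2], [-10.0, 2.8], [-10.0, 3.4], [-10.1, 4.0], [-9.5, 4.7], [-9.0, 5.3]]
hole top [0.8950709  2.79589896]
```

```bash

python3 -m jog '[[[0.008,-0.002,-0.034],[0,0,0],1],[[0.016,-0.0045,-0.0685],[0,0,0],1],[[0.016,-0.0045,-0.0685],[0,0,0],1],[[0.016,-0.0045,-0.0685],[0,0,0],1]]' | grep force
python3 -c "from h import *;where()"
python3 -m jog '[[[0.003,-0.001,-0.009],[0,0,0],1],[[0.007,-0.0015,-0.019],[0,0,0],1],[[0.01,-0.002,-0.028],[0,0,0],1],[[0.01,-0.002,-0.028],[0,0,0],1]]' | grep force
python3 -c "from h import *;where()"
```

```text
contact_force: [0.1, -0.3, -1.5]
grasp_force: 59.1
t9.50 plate origin deck [ 9.8  3.6 14.9] turn needed world/120 [-0.0006  0.0004 -0.0004] F deck [-0.3 -0.3 -1.4] grip 59.1 10.9 tq [-0.06  0.86 -0.01]
contact_force: [0.0, -0.1, -1.6]
grasp_force: 59.1
t9.90 plate origin deck [ 9.4  3.5 11.4] turn needed world/120 [-0.0005 -0.0001 -0.0004] F deck [-0.5 -0.1 -1.6] grip 59.1 10.6 tq [-0.01  0.88 -0.01]
```

```bash

python3 -m jog '[[[0.01,-0.002,-0.009],[0,0,0],1],[[0.017,-0.004,-0.025],[0,0,0],1],[[0.021,-0.005,-0.035],[0,0,0],1],[[0.021,-0.005,-0.035],[0,0,0],1]]' | grep force
python3 -c "from h import *;where()"
python3 -m jog '[[[0.003,-0.001,-0.009],[0,0,0],1],[[0.007,-0.0015,-0.019],[0,0,0],1],[[0.007,-0.0015,-0.019],[0,0,0],1],[[0.007,-0.0015,-0.019],[0,0,0],1]]' | grep force
python3 -c "from h import *;where()"
```

```text
contact_force: [-0.0, -0.0, -1.9]
grasp_force: 59.1
t10.30 plate origin deck [10.1  3.3  7.3] turn needed world/120 [-0.0004 -0.0003 -0.0003] F deck [-0.7 -0.  -1.8] grip 59.1 10.7 tq [-0.01  0.85  0.02]
contact_force: [0.1, 0.3, -2.2]
grasp_force: 59.2
t10.70 plate origin deck [10.3  3.5  5.5] turn needed world/120 [-0.0005  0.     -0.0004] F deck [-0.7  0.3 -2.1] grip 59.2 10.7 tq [-0.01  0.93  0.04]
```

The plate is past the head with no contact. I press down on the pad.

```bash

python3 -m jog '[[[0.003,-0.001,-0.009],[0,0,0],1],[[0.007,-0.0015,-0.019],[0,0,0],1],[[0.007,-0.0015,-0.019],[0,0,0],1],[[0.007,-0.0015,-0.019],[0,0,0],1]]' | grep contact
python3 -c "from h import *;where()"
python3 -m jog '[[[0.003,-0.001,-0.009],[0,0,0],1],[[0.005,-0.001,-0.014],[0,0,0],1],[[0.005,-0.001,-0.014],[0,0,0],1],[[0.005,-0.001,-0.014],[0,0,0],1]]' | grep contact
python3 -c "from h import *;where()"
```

```text
contact_force: [-2.1, 0.2, 1.0]
t11.10 plate origin deck [10.4  3.6  3.6] turn needed world/120 [-0.0006  0.0002 -0.0004] F deck [-1.6 -0.3  1.7] grip 59.6 10.7 tq [-0.05  1.13  0.04]
contact_force: [-1.9, -0.1, 1.5]
t11.50 plate origin deck [10.4  3.6  2. ] turn needed world/120 [-0.0006  0.0001 -0.0004] F deck [-1.2 -0.5  2.1] grip 59.7 10.7 tq [-0.18  1.12 -0.01]
```

```bash

python3 -m jog '[[[0.003,-0.001,-0.009],[0,0,0],1],[[0.003,-0.001,-0.009],[0,0,0],1],[[0.003,-0.001,-0.009],[0,0,0],1]]' | grep contact
python3 -c "from h import *;where()"
python3 -m jog '[[[0.003,-0.001,-0.009],[0,0,0],1],[[0.003,-0.001,-0.009],[0,0,0],1],[[0.003,-0.001,-0.009],[0,0,0],1]]' | grep contact
python3 -c "from h import *;where()"
```

```text
contact_force: [-1.8, 0.1, 2.6]
t11.80 plate origin deck [10.4  3.6  1. ] turn needed world/120 [-0.0006  0.0001 -0.0004] F deck [-0.8 -0.3  3. ] grip 59.8 10.6 tq [-0.13  1.11  0.02]
contact_force: [-2.1, 0.5, 3.1]
t12.10 plate origin deck [10.4  3.6  0.1] turn needed world/120 [-0.0006  0.0001 -0.0004] F deck [-1.   0.   3.6] grip 59.9 10.5 tq [-0.22  1.12 -0.  ]
```

```bash

python3 -m jog '[[[-0.02,0.005,-0.004],[0,0,0],1],[[-0.04,0.009,-0.011],[0,0,0],1],[[-0.067,0.015,-0.02],[0,0,0],1],[[-0.093,0.0215,-0.0295],[0,0,0],1],[[-0.093,0.0215,-0.0295],[0,0,0],1]]' | grep contact
python3 -c "from h import *;where()"
python3 -m jog '[[[-0.02,0.005,-0.0077],[0,0,0],1],[[-0.04,0.009,-0.015],[0,0,0],1],[[-0.067,0.0155,-0.025],[0,0,0],1],[[-0.0915,0.0213,-0.0343],[0,0,0],1],[[-0.0915,0.0213,-0.0343],[0,0,0],1]]' | grep contact
python3 -c "from h import *;where()"
```

```text
contact_force: [0.6, 0.3, 3.4]
t12.60 plate origin deck [1.4 4.  2.2] turn needed world/120 [-0.0007 -0.001  -0.0005] F deck [1.7 0.4 3. ] grip 59.7 10.8 tq [ 0.04  0.41 -0.03]
contact_force: [14.0, -2.7, -13.3]
t13.10 plate origin deck [-6.1  4.4  3.3] turn needed world/120 [-0.0005 -0.0037  0.0001] F deck [  8.8   0.5 -17.3] grip 59.9 10.5 tq [ 0.16 -2.02  0.06]
```

The plate is under the head but bearing up on it with 17 N. I ease it down before sliding on.

```bash

python3 -m jog '[[[0.004,-0.001,-0.012],[0,0,0],1],[[0.008,-0.002,-0.023],[0,0,0],1],[[0.008,-0.002,-0.023],[0,0,0],1],[[0.008,-0.002,-0.023],[0,0,0],1]]' | grep contact
python3 -c "from h import *;where()"
```

```text
contact_force: [2.3, 0.7, -0.6]
t13.50 plate origin deck [-6.6  4.3  3. ] turn needed world/120 [-0.0006 -0.0042 -0.0002] F deck [ 1.8  1.2 -1.3] grip 61.8 11.0 tq [ 0.17 -0.23  0.02]
```

```bash

python3 -m jog '[[[0.005,-0.001,-0.014],[0,0,0],1],[[0.005,-0.001,-0.014],[0,0,0],1],[[0.005,-0.001,-0.014],[0,0,0],1]]' | grep contact
python3 -c "from h import *;where()"
python3 -m jog '[[[-0.02,0.0045,-0.0085],[0,0,0],1],[[-0.037,0.0085,-0.0165],[0,0,0],1],[[-0.037,0.0085,-0.0165],[0,0,0],1]]' | grep contact
python3 -c "from h import *;where()"
```

```text
contact_force: [-0.3, 0.1, 1.8]
t13.80 plate origin deck [-6.5  4.3  2.2] turn needed world/120 [-0.0006 -0.0048 -0.0001] F deck [0.3 0.1 1.8] grip 62.4 10.8 tq [0.22 0.59 0.02]
contact_force: [2.7, -1.0, 0.3]
t14.10 plate origin deck [-9.3  4.6  3. ] turn needed world/120 [-0.0006 -0.0055  0.0001] F deck [ 2.8 -0.4 -0.7] grip 61.9 10.7 tq [ 0.03 -0.26  0.07]
```

```bash
python3 - <<'E'
from h import *
s=read_state();print(s['joints'].round(3),s['joint_efforts'].round(1),s['position'],s['ee_rot'])
d=snap('wrist','w5');q=xyz(d)@B-O
hsv=cv2.cvtColor(d['frame'],cv2.COLOR_RGB2HSV)
m=(hsv[...,1]<50)&(hsv[...,2]>100)&(q[...,2]>2)&(q[...,2]<18)&(abs(q[...,0]+9)<75)&(abs(q[...,1])<65)
Q=q[m];A=np.c_[Q[:,:2],np.ones(len(Q))];w=np.ones(len(Q),bool)
for _ in range(5): c=np.linalg.lstsq(A[w],Q[w,2],rcond=None)[0];w=abs(A@c-Q[:,2])<1.5
print('plane',c,w.sum(),np.degrees(c[:2]));print(cv2.minAreaRect(Q[w][:,:2].astype(np.float32)))
cv2.imwrite('pics/w5c.png',cv2.resize(d['frame'][100:340,100:440,::-1],(800,565),interpolation=cv2.INTER_CUBIC))
E
```

```text
[ 0.188  0.269 -0.907  1.021 -0.16  -1.411] [  0.3 -26.2  10.2   0.8   0.3  -0. ] [542.09372503 -22.84425887  87.38131384] [-0.6130375   0.77190776 -0.13224735  0.10418287]
plane [-1.37235998e-03 -9.58599745e-04  9.55058018e+00] 17224 [-0.07863043 -0.05492372]
((-8.569786071777344, -6.162601470947266), (120.71953582763672, 75.07279968261719), 0.10908129066228867)
```

View pics/w5c.png

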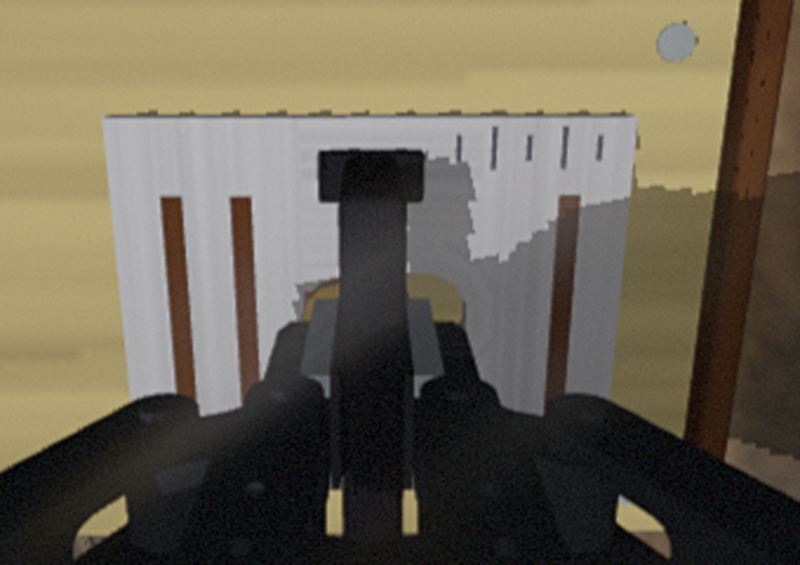

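q5 is pinned at its limit (-0.16), which is what lifted the tool. I command a slightly more upright tilt (+1.5° about deck y) and bring the commanded height back in step with the plate.

```bash

python3 -m jog '[[[-0.002,0.0005,0.006],[0.0007,0.003,0],1],[[-0.005,0.001,0.014],[0.0014,0.006,0],1],[[-0.005,0.001,0.014],[0.0014,0.006,0],1]]' | grep contact
python3 -c "from h import *;where();print(read_state()['joints'].round(3))"
python3 -m jog '[[[-0.003,0.0007,0.008],[0.0007,0.003,0],1],[[-0.005,0.0012,0.015],[0.0014,0.006,0],1],[[-0.005,0.0012,0.015],[0.0014,0.006,0],1]]' | grep contact
python3 -c "from h import *;where();print(read_state()['joints'].round(3))"
```

```text
contact_force: [10.4, -5.5, -10.1]
t14.45 plate origin deck [-9.6  4.7  3.3] turn needed world/120 [-0.0023 -0.0124  0.0006] F deck [  7.2  -3.  -13.4] grip 60.3 11.1 tq [-0.9  -1.74  0.02]
[ 0.25   0.276 -0.858  0.793 -0.209 -1.241]
contact_force: [19.0, -8.0, -20.6]
t14.75 plate origin deck [-9.5  4.7  3.7] turn needed world/120 [-0.004  -0.0188  0.0006] F deck [ 12.1  -3.5 -26.3] grip 59.2 10.7 tq [-1.06 -3.13  0.07]
[ 0.281  0.282 -0.817  0.65  -0.25  -1.124]
```

```bash

python3 -m jog '[[[0.004,-0.001,-0.012],[-0.001,-0.004,0],1],[[0.008,-0.002,-0.0235],[-0.0015,-0.007,0],1],[[0.008,-0.002,-0.0235],[-0.0015,-0.007,0],1]]' | grep contact
python3 -c "from h import *;where();print(read_state()['joints'].round(3))"
```

```text
contact_force: [1.0, 1.8, -1.5]
t15.05 plate origin deck [-10.5   4.2   3.1] turn needed world/120 [-0.0022 -0.0112 -0.0004] F deck [ 0.   2.  -1.6] grip 62.7 10.5 tq [ 0.62  0.68 -0.01]
[ 0.239  0.274 -0.872  0.837 -0.196 -1.272]
```

```bash

python3 -m jog '[[[0.004,-0.001,-0.011],[0,0,0],1],[[0.004,-0.001,-0.011],[0,0,0],1],[[0.004,-0.001,-0.011],[0,0,0],1]]' | grep contact
python3 -c "from h import *;where();print(read_state()['joints'].round(3))"
python3 -m jog '[[[-0.009,0.002,-0.0035],[0,0,0],1],[[-0.018,0.0043,-0.007],[0,0,0],1],[[-0.018,0.0043,-0.007],[0,0,0],1]]' | grep contact
python3 -c "from h import *;where();print(read_state()['joints'].round(3))"
```

```text
contact_force: [-3.3, 0.9, 0.9]
t15.35 plate origin deck [-10.3   4.3   2.4] turn needed world/120 [-0.0018 -0.0111  0.0001] F deck [-2.9  0.2  2.1] grip 63.2 10.9 tq [ 0.26  1.4  -0.04]
[ 0.234  0.275 -0.874  0.854 -0.193 -1.286]
contact_force: [-1.0, -0.3, 2.2]
t15.65 plate origin deck [-10.9   4.6   2.7] turn needed world/120 [-0.0019 -0.0101  0.0001] F deck [-0.1 -0.5  2.3] grip 63.2 11.0 tq [-0.15  0.39  0.06]
[ 0.227  0.273 -0.883  0.884 -0.186 -1.31 ]
```

```bash

python3 -m jog '[[[-0.009,0.002,-0.0035],[0,0,0],1],[[-0.018,0.0043,-0.007],[0,0,0],1],[[-0.018,0.0043,-0.007],[0,0,0],1],[[-0.018,0.0043,-0.007],[0,0,0],1]]' | grep contact
python3 - <<'E'
from h import *
where();print(read_state()['joints'].round(3))
d=snap('wrist');q=xyz(d)@B-O
hsv=cv2.cvtColor(d['frame'],cv2.COLOR_RGB2HSV)
m=(hsv[...,1]<50)&(hsv[...,2]>100)&(q[...,2]>2)&(q[...,2]<18)&(abs(q[...,0]+9)<75)&(abs(q[...,1])<65)
Q=q[m];A=np.c_[Q[:,:2],np.ones(len(Q))];w=np.ones(len(Q),bool)
for _ in range(5): c=np.linalg.lstsq(A[w],Q[w,2],rcond=None)[0];w=abs(A@c-Q[:,2])<1.5
print('plane',c,w.sum(),np.degrees(c[:2]));print(cv2.minAreaRect(Q[w][:,:2].astype(np.float32)))
E
```

```text
contact_force: [0.2, 0.5, 3.2]
t16.05 plate origin deck [-13.1   4.9   2.5] turn needed world/120 [-0.0021 -0.0102 -0.0002] F deck [1.2 0.6 3. ] grip 63.2 10.9 tq [ 0.15  0.1  -0.03]
[ 0.221  0.272 -0.892  0.914 -0.178 -1.334]
plane [-1.23658743e-02 -2.88723722e-04  8.97543509e+00] 17071 [-0.70851241 -0.01654265]
((-12.404659271240234, -5.840099334716797), (120.63523864746094, 75.1150894165039), 0.1257089078426361)
```

```bash

python3 -m jog '[[[-0.007,0.0016,-0.0027],[0,0,0],1],[[-0.0137,0.0032,-0.0051],[0,0,0],1],[[-0.0137,0.0032,-0.0051],[0,0,0],1],[[-0.0137,0.0032,-0.0051],[0,0,0],1]]' | grep contact
python3 -c "from h import *;where();print(read_state()['joints'].round(3))"
```

```text
contact_force: [3.6, 0.0, 2.1]
t16.50 plate origin deck [-14.2   4.9   2.6] turn needed world/120 [-0.0021 -0.01   -0.0001] F deck [4.  0.9 0.8] grip 63.0 10.9 tq [ 0.04 -0.84  0.02]
[ 0.215  0.27  -0.899  0.938 -0.173 -1.353]
```

```bash

python3 -m jog '[[[-0.005,0.0011,-0.0018],[0,0,0],1],[[-0.01,0.0022,-0.0036],[0,0,0],1],[[-0.01,0.0022,-0.0036],[0,0,0],1],[[-0.01,0.0022,-0.0036],[0,0,0],1]]' | grep contact
python3 - <<'E'
from h import *
where();print(read_state()['joints'].round(3))
d=snap('wrist');q=xyz(d)@B-O
hsv=cv2.cvtColor(d['frame'],cv2.COLOR_RGB2HSV)
m=(hsv[...,1]<50)&(hsv[...,2]>100)&(q[...,2]>2)&(q[...,2]<18)&(abs(q[...,0]+9)<75)&(abs(q[...,1])<65)
Q=q[m];A=np.c_[Q[:,:2],np.ones(len(Q))];w=np.ones(len(Q),bool)
for _ in range(5): c=np.linalg.lstsq(A[w],Q[w,2],rcond=None)[0];w=abs(A@c-Q[:,2])<1.5
print('plane',c,w.sum(),np.degrees(c[:2]));print(cv2.minAreaRect(Q[w][:,:2].astype(np.float32)))
E
```

```text
contact_force: [6.5, -1.8, 2.6]
t16.90 plate origin deck [-14.5   5.    2.8] turn needed world/120 [-0.0021 -0.0095  0.0001] F deck [ 7.2 -0.3  0.1] grip 62.8 10.5 tq [-0.14 -1.61 -0.02]
[ 0.21   0.269 -0.904  0.956 -0.169 -1.367]
plane [-1.43487449e-03 -1.85442189e-03  9.31771969e+00] 17064 [-0.08221225 -0.10625055]
((-13.42718505859375, -5.714321136474609), (120.76820373535156, 75.39348602294922), 0.0807182714343071)
```

It is against the slot's end: 7 N along the slope with almost no motion for the last 1 mm commanded. I let go.

```bash

python3 -m jog '[[[0,0,0],[0,0,0],0.6],[[0,0,0],[0,0,0],0.3],[[0,0,0],[0,0,0],0],[[0,0,0],[0,0,0],0],[[0,0,0],[0,0,0],0],[[0,0,0],[0,0,0],0]]'
python3 -c "from h import *;where()"
python3 -m jog '[[[-0.03,0.01,0.1],[0,0,0],0],[[-0.1,0.02,0.3],[0,0,0],0],[[-0.2,0.05,0.55],[0,0,0],0],[[-0.33,0.08,0.94],[0,0,0],0],[[-0.33,0.08,0.94],[0,0,0],0],[[-0.33,0.08,0.94],[0,0,0],0]]'
python3 - <<'E'
from h import *
where()
for n in('wrist','scene','top'):
    d=snap(n);q=xyz(d)@B-O
    hsv=cv2.cvtColor(d['frame'],cv2.COLOR_RGB2HSV)
    m=(hsv[...,1]<50)&(hsv[...,2]>100)&(q[...,2]>0)&(q[...,2]<18)&(abs(q[...,0]+9)<75)&(abs(q[...,1])<65)
    Q=q[m];A=np.c_[Q[:,:2],np.ones(len(Q))];w=np.ones(len(Q),bool)
    for _ in range(5): c=np.linalg.lstsq(A[w],Q[w,2],rcond=None)[0];w=abs(A@c-Q[:,2])<3
    print(n,'plane',c,w.sum(),np.degrees(c[:2]));print(cv2.minAreaRect(Q[w][:,:2].astype(np.float32)))
    if n=='wrist': cv2.imwrite('pics/w6.png',d['frame'][:,:,::-1])
E
```

```text
clock: 17.55
position: [535.8, -21.6, 84.3]
ee_rot: [-0.614, 0.773, -0.128, 0.101]
contact_force: [-0.0, 0.3, -0.1]
gripper_width: 42.9
grasp_force: 0.0
t17.55 plate origin deck [-16.4   4.4   2.3] turn needed world/120 [-0.0018 -0.0109  0.    ] F deck [-0.1  0.3 -0. ] grip 0.0 42.9 tq [-0.09  0.72 -0.03]
clock: 18.15
position: [503.2, -13.0, 179.7]
ee_rot: [-0.614, 0.772, -0.128, 0.102]
contact_force: [0.3, -0.1, -1.0]
gripper_width: 42.7
grasp_force: 0.0
t18.15 plate origin deck [-15.3   5.3 103.4] turn needed world/120 [-0.0025 -0.0094 -0.0002] F deck [-0.1 -0.1 -1. ] grip 0.0 42.7 tq [-0.02  0.64  0.01]
wrist plane [ 1.49036850e-03 -4.10177209e-04  9.57426129e+00] 10286 [ 0.08539182 -0.02350142]
((-13.261882781982422, 4.925628662109375), (120.26780700683594, 96.45735931396484), 0.05731390416622162)
scene plane [ 2.56211595e-03 -1.02529043e-03  8.70558103e+00] 1052 [ 0.14679843 -0.05874481]
((-12.754203796386719, 5.778057098388672), (96.60844421386719, 120.36661529541016), 89.80615997314453)
top plane [ 8.11033262e-03 -3.62778798e-03  8.08854385e+00] 703 [ 0.46468783 -0.20785694]
((-12.544044494628906, 3.931201934814453), (94.86914825439453, 120.6813735961914), 89.81697082519531)
```

View pics/w6.png

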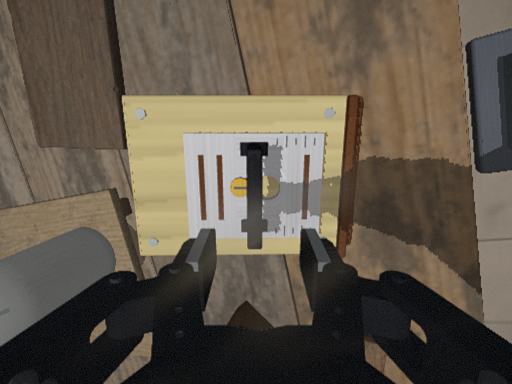

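The wrist view shows the plate flat on the deck under the head. The brass head is at (239,187), on the uphill (slot) side of the bar, and the empty round hole is at (270,187). A quick check of the head's position within the plate:

```bash
python3 - <<'E'
from h import *
from scipy.optimize import least_squares
d=load('wrist');hsv=cv2.cvtColor(d['frame'],cv2.COLOR_RGB2HSV);v,u=np.mgrid[:384,:512]
C=B.T@(-d['R'].T@d['t'])-O
m=(((abs(u-239)<14)&(abs(v-187)<14)&(u<246)&(hsv[...,1]>120)&(hsv[...,0]>8)&(hsv[...,0]<30))).astype(np.uint8)
cs,_=cv2.findContours(m,cv2.RETR_EXTERNAL,cv2.CHAIN_APPROX_NONE);c=max(cs,key=cv2.contourArea)[:,0].astype(float)
c=c[c[:,0]<243]
D=np.c_[(c[:,0]-d['cx'])/d['fx'],(c[:,1]-d['cy'])/d['fy'],np.ones(len(c))]@d['R']@B
E=(C+D*((14.5-C[2])/D[:,2])[:,None])[:,:2]
f=least_squares(lambda p:np.hypot(*(E-p[:2]).T)-p[2],[0,4,9],loss='soft_l1');print(f.x,'plate x of stud',f.x[0]+13.26,'y',f.x[1]-4.93, m.sum())
E
```

```text
[1.01345735 0.33337048 5.52555847] plate x of stud 14.273457352407744 y -4.596629515557289 217
```

```bash
python3 - <<'E'
from h import *
d=load('wrist');hsv=cv2.cvtColor(d['frame'],cv2.COLOR_RGB2HSV)
C=B.T@(-d['R'].T@d['t'])-O
def r(a,b):
    D=B.T@d['R'].T@np.array([(a-d['cx'])/d['fx'],(b-d['cy'])/d['fy'],1]);return (C+D*(14.5-C[2])/D[2])[:2].round(1).tolist()
for b in range(174,202,2): print(b,' '.join('%d/%d'%tuple(hsv[b,a,:2]) for a in range(224,250,2)))
print(r(230,187),r(239,178),r(239,197))
E
```

```text
174 113/5 135/3 110/4 130/4 120/3 120/4 120/3 120/3 110/4 120/4 130/4 113/7 120/33
176 130/4 120/3 130/4 130/4 120/3 120/3 115/8 120/5 120/6 115/8 120/6 135/7 108/38
178 120/4 128/5 135/3 135/3 120/5 130/4 19/103 20/160 23/194 19/146 18/96 135/7 135/35
180 114/6 120/3 130/4 128/5 126/7 22/169 22/167 23/167 22/166 23/175 22/169 21/171 114/31
182 120/5 135/3 128/5 113/10 22/170 22/170 23/162 23/173 22/164 22/163 22/161 21/164 138/33
184 120/3 120/4 132/6 10/13 23/175 23/168 22/167 22/167 22/166 22/169 22/163 21/164 130/36
186 120/4 130/4 115/8 19/82 22/173 21/146 21/135 20/137 21/134 21/133 21/132 19/133 113/24
188 128/5 135/5 116/9 19/116 23/169 14/46 173/10 0/7 0/10 0/10 0/10 17/29 135/36
190 120/4 135/3 128/5 18/38 23/169 22/162 22/164 22/162 23/169 22/174 22/164 20/149 126/25
192 135/5 120/3 128/5 120/8 22/153 22/169 22/160 22/156 22/159 21/161 22/158 21/158 120/16
194 110/4 120/3 130/4 113/5 15/16 22/156 22/165 22/161 22/160 22/161 23/170 20/139 156/24
196 126/7 120/3 120/3 135/3 120/4 0/6 19/71 20/124 22/151 20/104 16/51 173/7 8/21
198 120/4 120/3 135/5 120/1 120/3 120/4 120/7 120/8 120/7 116/9 129/9 120/5 23/19
200 128/5 130/4 130/4 135/3 135/3 140/4 120/1 130/4 130/4 140/4 130/4 130/5 15/18
[7.3, 2.4] [-0.6, -5.6] [-0.4, 11.5]
```

```bash
python3 -c "
from bench import job_done;print(job_done())"
```

```text
the job is handed in; nothing more can be done
None
```

I handed the job in at about 18 s: the plate is under the stud head, slid down until it stopped against the slot's end, then released and stayed put. By camera the stud sits about 11.7 mm along the plate (nominal 12), and the highest wrist force I read was about 29 N, on the stud head.

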